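# Unhook the jar carrier past its safety keeper

### The job

Two steel carriers hang on hooks with sprung safety keepers. Take the one that holds the jar: draw it out along its hook so that its rung presses the keeper open, lift it off, keep it upright, and stand it flat in the empty orange tray beside the hooks, letting go only once it is down. Leave the empty carrier hanging where it is.

Things in the scene. Friction and masses are not known exactly. Their poses are not given: they have to be found in the camera images.
- carrier: Steel ladder frame holding a capped jar, 0.4 kg. Origin: foot's underside centre; z up, y across, x along the hook's arms (within 6 deg). Foot 58 x 76 mm. Uprights at y +-34, 60 mm clear between. Rung z 120-130 mm, 12 thick in x, rests on the hook's lower arm. Top grip bar z 195-225, 76 long in y, 12 thick in x: pinch it across x from above. Open between rung and bar. Jar 56 wide, top at z 78.
- hook: Fixed stand and hook of the jar's carrier. Origin: under its rod, on the table; z up; hook points along -x, roughly to the robot. Arms 12 mm wide. Lower arm: top at z 155, to x -119, ending in a toe 7 mm high from x -105. Upper arm z 195-205, to x -88, inside the carrier's frame above the rung, stops straight lifting. Rod top z 212. Carrier's origin starts near x -65, z 35.
- keeper (a joint): Sprung flap of that hook, rad: 0 shut, hanging across the mouth from a hinge at x -92, z 201 mm of the hook; grows as pressed outward (hook's -x), to 1.5. Plate 40 mm long, 12 wide. Yields to 2-6 N. To pass: raise the carrier 10-25 mm (16 is good) over the toe but under the upper arm, draw it along hook -x till its origin is past x -165; the flap then snaps shut and the foot clears the toe: lift.
- tray: Shallow empty orange tray fixed on the table, 200 (x) by 170 (y) mm, walls 4 mm thick and 30 mm high, floor 4 mm thick. Origin: centre of its underside; x along the long side, z up.
- empty_carrier: Bystander: the same carrier without a jar, 0.25 kg, hanging on the second, identical hook (rod at about its x +65 mm, arms within 6 deg of its x). Origin and axes as the full one.

How it is judged:
On the way:
1. the carrier's rung presses the keeper open (more than 0.35 rad) from inside the hook (value of joint keeper above 0.35 rad and x of carrier in the frame of hook between -0.16 and -0.085 m and z of carrier in the frame of hook below 0.075 m), for 0.02 s.
At the end, for the whole second after the job is handed in: The carrier with the jar stands on the tray's floor inside its walls (foot within 8 mm of the floor), upright within 7 degrees, at rest and released; its hook's keeper has sprung shut (below 0.1 rad); the empty carrier still hangs on its hook within 30 mm of where it was (z of carrier in the frame of tray between 0 and 0.012 m and x of carrier in the frame of tray between -0.08 and 0.08 m and y of carrier in the frame of tray between -0.065 and 0.065 m and angle between carrier's own z axis and vertical below 0.12 rad and linear speed of carrier below 0.02 m/s and value of joint keeper below 0.1 rad and distance of empty_carrier from where it was at the start of the episode below 0.03 m); the robot touches nothing.
It fails at once if the carrier with the jar is tilted more than 35 degrees (angle between carrier's own z axis and vertical above 0.61 rad).
It fails at once if the carrier is let go of, off its hook, with its foot more than 25 mm above the tray's floor level (contact force between the fingers and carrier below 0.05 N and x of carrier in the frame of hook below -0.15 m and z of carrier in the frame of tray above 0.029 m).
It fails at once if the empty carrier is moved more than 50 mm (distance of empty_carrier from where it was at the start of the episode above 0.05 m).
It also fails if it takes over 48 s, if anything falls off the work surface, if the arm or the gripper's body presses on something with over 40 N, if the wrist force passes 120 N, or if a joint passes its speed limit or range.

### The arm

A 6-joint arm with a two-finger parallel gripper is mounted at the origin on the work surface. World frame = base frame: x ahead of the robot, y to its left, z up, the work surface at z = 0. Lengths are in m, angles in rad, forces in N, time in s.
With the tool pointing down it reaches from about 0.275 to 0.825 m from the base axis. Payload 4.9 kg.
Tool frame: the origin (TCP) lies midway between the tips of the shut fingers; the grasp point (between the pads) lies 19 mm behind it (grip_point_offset is the distance from the TCP to the grasp point, in m); z points along the fingers, y is the line along which they close (so a half turn about z gives the same grasp; the last joint's range is limited). The gripper opens to 85 mm and grips with 20 to 120 N. Pads are 22 mm wide; open, the fingers measure 114 mm over their backs; the gripper's body (76 mm by 85 mm) begins 54 mm behind the grasp point. The pads swing forward as they close: fully open they stand 13 mm farther back than shut.
Start: joints at [-1.456, 0.326, -0.193, 1.052, 0, 1.437], TCP at [0.135, -0.533, 0.231] pointing down, gripper open.
Joint ranges: [-2.65, 2.65], [-0.97, 1.79], [-1.3, 1.35], [-1.93, 2.1], [-1.47, 1.37], [-3.14, 3.14]. Speed limits (rad/s): [2.57, 2.57, 3.14, 3.14, 3.14, 3.14].

### API

Orientations are given as a rotation vector (axis times angle).
In Python, from cell import * gives the robot as it stands. Calls block until the motion is done:
- movep(position, orientation): joint-space move of the TCP to a pose.
- move_l(position, velocity=0.15, rot=None, until_force=None): straight line of the TCP; rot=None keeps the orientation; velocity is the mean speed in m/s. With until_force (N) it stops when the force on the tool has changed by that much, and returns True; else False.
- set_joints(angles): joint-space move.
- let_go() and grab(newtons=None): open the fingers fully, or close them until they stop; newtons is the grip in N (None keeps the last).
- sleep(seconds).
- ik(position, orientation): joint angles nearest the present ones, or None.
- get_state(): the state.
- grab_frame(name): name is "scene" or "side" or "wrist"; returns a dict with "img" (400x640x3 uint8, red, green, blue), "fx", "fy", "cx", "cy" (pixels), "cam_to_world" (4x4, takes a point from camera to world coordinates); the wrist camera has in their place "T_tool_cam" (4x4, takes a point from camera to tool coordinates, whose origin is the TCP and whose axes are the flange's). Camera axes: x right, y down, z forward; pixel columns grow to the right and rows downward; lengths in m; the calibration is good to about 2 mm. A picture is of the moment at which its call begins: read the wrist's pose just before it. There is no depth.
A pose or a line that the arm cannot do raises MotionError and nothing moves.
- sign_off(): hands the job in; it is judged then, once.
Trained networks look in the newest picture that a camera, given by its name, has taken for a name from the list of things; names that differ only in an ending like _2 or _b are one class to them, and where a whole thing is asked for, a point or a joint stands for the part that bears it (a point fixed in the world has none). Each returns a list of dicts, best first, with "score" (0 to 1); they miss things now and then, are a little off and sometimes report something else, mostly with a low value. They report only what shows in the picture. A call takes as long as a camera call.
- spot_in(camera, name): "centre" ([column, row] in pixels, amid what is visible of it).
- silhouettes(camera, name): "mask" (400x640 bool, what is visible of it) and "centre" ([column, row] in pixels, amid what is visible of it).
- tip_of(camera, name): "centre" ([column, row] in pixels: a listed point, or the origin of a listed thing).
The state is a dict: "clock": time; "q": joint angles; "joint_velocities": joint speeds; "tau": joint torques, N m; "position": TCP position; "eef_rot": TCP orientation; "contact_force": force on the tool from outside, world axes, zero at the start; "wrist_torque": the same for the moment, N m; "finger_gap": opening from 0.0 (shut) to 1.0 (fully open); "grasp_force": force on a finger pad.
Only numpy, scipy, OpenCV 4.12 (cv2) and the standard library are available. Lean on these libraries where they do the work, as an engineer would, in place of code of your own. Each camera call takes 0.05 s, during which the arm holds its last target. There are 200 camera calls.

## Working session

There is one attempt and no reset: what is moved stays moved. The work goes in short steps, each a Python script; the robot and the scene stay as the last script left them, time stands still between calls to the robot, and variables do not carry over. Pictures are saved under pics/ and viewed, at most 10 in all, crops included, and the job is handed in when it is done.

```bash
mkdir -p pics; ls; cat > h.py <<'E'
from cell import *
import numpy as np, cv2
from scipy.spatial.transform import Rotation as R
E
python3 - <<'E'
from h import *
fs={}
for c in("scene","side","wrist"):
    s=get_state(); f=grab_frame(c); fs[c]=f
    for n in("carrier","hook","keeper","tray","empty_carrier"):
        print(c,n,[(np.round(d["centre"]),round(d["score"],2)) for d in spot_in(c,n)],[(np.round(d["centre"],1),round(d["score"],2)) for d in tip_of(c,n)])
    print({k:(np.round(v,4).tolist()) for k,v in f.items() if k!="img"})
    cv2.imwrite(f"pics/a_{c}.png",f["img"][...,::-1])
print(get_state())
E
```

```text
pics
scene carrier [(array([332., 200.]), 0.59)] [(array([324.9, 226.2]), 0.89)]
scene hook [(array([329., 247.]), 0.86)] [(array([328.1, 258.8]), 0.71)]Traceback (most recent call last):
  File "<stdin>", line 6, in <module>
ValueError: it knows: carrier, empty_carrier, hook, tray
```

```bash
python3 - <<'E'
from h import *
for c in("scene","side","wrist"):
    f=grab_frame(c)
    for n in("carrier","hook","tray","empty_carrier"):
        print(c,n,[(np.round(d["centre"]).tolist(),round(d["score"],2)) for d in spot_in(c,n)],[(np.round(d["centre"],1).tolist(),round(d["score"],2)) for d in tip_of(c,n)])
    print({k:(np.round(v,4).tolist()) for k,v in f.items() if k!="img"})
    cv2.imwrite(f"pics/a_{c}.png",f["img"][...,::-1])
print(get_state())
E
```

```text
scene carrier [([328.0, 201.0], 0.98)] [([326.1, 229.1], 0.86)]
scene hook [([329.0, 248.0], 0.67)] []
scene tray [([233.0, 214.0], 0.69)] [([236.6, 215.6], 0.85)]
scene empty_carrier [([441.0, 200.0], 0.79)] [([438.1, 230.7], 0.74)]
{'fx': 384.9015, 'fy': 384.9015, 'cx': 323.4098, 'cy': 192.2507, 'cam_to_world': [[-0.043, 0.7223, -0.6902, 1.2636], [0.9991, 0.0329, -0.0279, -0.0168], [0.0025, -0.6908, -0.7231, 0.8612], [0.0, 0.0, 0.0, 1.0]]}
side carrier [([336.0, 215.0], 0.9)] [([334.8, 235.1], 0.72)]
side hook [([354.0, 239.0], 0.57)] [([361.0, 245.4], 0.72)]
side tray [([315.0, 344.0], 0.78)] [([315.9, 344.6], 0.79)]
side empty_carrier [] [([308.5, 172.3], 0.84)]
{'fx': 420.0333, 'fy': 420.0333, 'cx': 318.2317, 'cy': 206.0447, 'cam_to_world': [[0.9919, -0.0748, 0.1028, 0.4861], [-0.1271, -0.5662, 0.8144, -0.7974], [-0.0027, -0.8209, -0.5711, 0.6594], [0.0, 0.0, 0.0, 1.0]]}
wrist carrier [] []
wrist hook [] []
wrist tray [] []
wrist empty_carrier [] []
{'fx': 296.6506, 'fy': 296.6506, 'cx': 315.9011, 'cy': 201.3369, 'T_tool_cam': [[0.0008, -0.96, -0.28, 0.0724], [1.0, 0.001, -0.0005, -0.0002], [0.0008, -0.28, 0.96, -0.1425], [0.0, 0.0, 0.0, 1.0]]}
{'clock': 1.65, 'q': array([-1.45620444e+00,  3.26189979e-01, -1.92627495e-01,  1.05198519e+00,
       -3.03972708e-05,  1.43658469e+00]), 'joint_velocities': array([ 6.67390169e-04,  3.41923341e-05, -1.39417320e-03,  8.69195811e-04,
       -1.16400706e-03, -1.72387391e-03]), 'tau': array([-1.09167642e-03, -4.43326235e+01,  2.62755454e+01,  1.04248611e-03,
       -1.14668474e-04, -1.35212961e-07]), 'position': array([ 0.13543119, -0.53307265,  0.23127584]), 'eef_rot': array([-3.11730808e+00, -3.89811575e-01,  4.76479388e-05]), 'contact_force': array([0.09651826, 0.51544927, 0.0340469 ]), 'wrist_torque': array([0.00061543, 0.0573035 , 0.03021576]), 'grasp_force': 0.0, 'finger_gap': 1.0006027996994407}
```

View pics/a_scene.png

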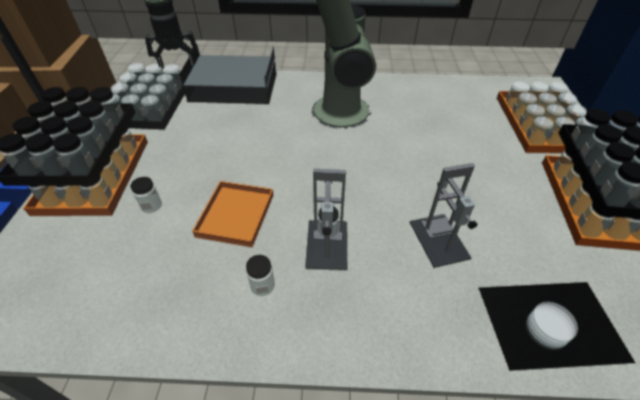

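View pics/a_side.png

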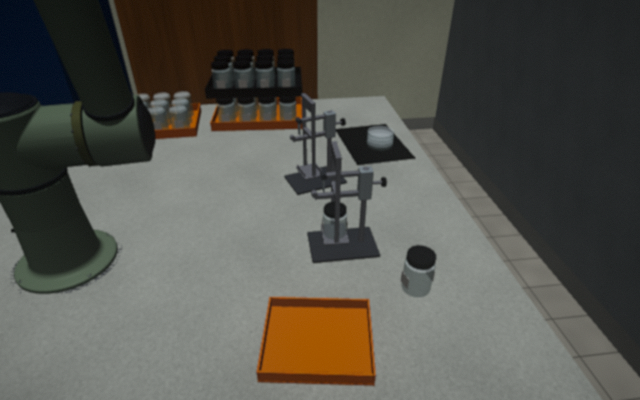

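The scene view shows the jar's carrier at (328,200), the empty one at (441,200) and the empty tray at (235,214). The side view shows the carrier at (336,215), with its hook pointing left towards the robot, and the tray at (316,344). Next I'll triangulate, then look from above with the wrist camera.

```bash
cat >> h.py <<'E'
def ray(f,px,s=None):
    if "cam_to_world" in f: T=np.array(f["cam_to_world"])
    else:
        A=np.eye(4);A[:3,:3]=R.from_rotvec(s["eef_rot"]).as_matrix();A[:3,3]=s["position"];T=A@np.array(f["T_tool_cam"])
    d=T[:3,:3]@np.array([(px[0]-f["cx"])/f["fx"],(px[1]-f["cy"])/f["fy"],1.]); return T[:3,3],d/np.linalg.norm(d)
def tri(rays):
    A=np.zeros((3,3));b=np.zeros(3)
    for o,d in rays:
        P=np.eye(3)-np.outer(d,d);A+=P;b+=P@o
    x=np.linalg.solve(A,b); return x,[round(np.linalg.norm((np.eye(3)-np.outer(d,d))@(x-o))*1000,1) for o,d in rays]
def atz(r,z): o,d=r; return o+d*(z-o[2])/d[2]
def down(yaw): # tool z down, tool y axis along world yaw
    c,s=np.cos(yaw),np.sin(yaw); y=np.array([c,s,0]);z=np.array([0,0,-1.])
    return R.from_matrix(np.column_stack([np.cross(y,z),y,z])).as_rotvec()
def pix(P,f,s):
    A=np.eye(4);A[:3,:3]=R.from_rotvec(s["eef_rot"]).as_matrix();A[:3,3]=s["position"];T=A@np.array(f["T_tool_cam"])
    p=T[:3,:3].T@(np.array(P)-T[:3,3]); return np.array([f["cx"]+f["fx"]*p[0]/p[2],f["cy"]+f["fy"]*p[1]/p[2]])
E
python3 - <<'E'
from h import *
fs={c:grab_frame(c) for c in("scene","side")}
P={}
for n in("carrier","hook","tray","empty_carrier"):
    t={c:tip_of(c,n) for c in fs}
    if all(t.values()):
        P[n],e=tri([ray(fs[c],t[c][0]["centre"]) for c in fs]); print(n,P[n].round(3),e)
    else: print(n,{c:len(v) for c,v in t.items()})
c=P["carrier"]
for yaw in(0,np.pi):
  for dx in(-0.1,-0.06,0,.06):
    q=ik([c[0]+dx,c[1],0.40],down(yaw)); print(yaw,dx,None if q is None else q.round(2))
E
```

```text
carrier [ 0.619 -0.036  0.046] [np.float64(3.1), np.float64(3.1)]
hook [ 0.685 -0.026  0.002] [np.float64(2.8), np.float64(2.8)]
tray [ 0.544 -0.302 -0.001] [np.float64(0.7), np.float64(0.7)]
empty_carrier [0.59  0.262 0.042] [np.float64(11.9), np.float64(11.9)]
0 -0.1 [-0.21  0.22  0.09  1.44  0.    1.36]
0 -0.06 [-0.2   0.3   0.19  1.47  0.    1.37]
0 0 [-0.18  0.43  0.39  1.53  0.    1.39]
0 0.06 [-0.16  0.58  0.63  1.62  0.    1.41]
3.141592653589793 -0.1 [-0.21  0.22  0.09  1.44  0.   -1.78]
3.141592653589793 -0.06 [-0.2   0.3   0.19  1.47  0.   -1.77]
3.141592653589793 0 [-0.18  0.43  0.39  1.53  0.   -1.75]
3.141592653589793 0.06 [-0.16  0.58  0.63  1.62  0.   -1.73]
```

```bash
python3 - <<'E'
from h import *
import pickle
c=np.array([0.619,-0.036,0]); out=[]
for i,(dx,dy) in enumerate([(-0.06,-0.0),(0.05,0.0)]):
    movep([c[0]+dx,c[1]+dy,0.40],down(0)); sleep(.3)
    s=get_state(); f=grab_frame("wrist"); m=silhouettes("wrist","carrier"); mh=silhouettes("wrist","hook")
    out.append((s,f,m,mh)); cv2.imwrite(f"pics/w{i}.png",f["img"][...,::-1])
    print([(x["score"],x["centre"]) for x in m],[(x["score"],x["centre"]) for x in mh],tip_of("wrist","carrier"),tip_of("wrist","hook"), pix([.619,-.036,.26],f,s))
pickle.dump(out,open("w.pkl","wb"))
a=np.vstack([cv2.imread(f"pics/w{i}.png")for i in(0,1)]); cv2.imwrite("pics/wb.png",cv2.resize(a,None,fx=.75,fy=.75))
E
```

```text
[(0.58, [365.1, 158.9])] [(0.58, [386.3, 161.6])] [{'centre': [348.8, 151.9], 'score': 0.94}] [{'centre': [381.2, 156.1], 'score': 0.98}] [375.93531102 190.65393756]
[(0.7, [273.0, 158.8])] [(0.57, [311.7, 159.5])] [{'centre': [284.8, 152.8], 'score': 0.83}] [{'centre': [323.9, 151.1], 'score': 0.79}] [264.48352827 190.66944114]
```

View pics/wb.png

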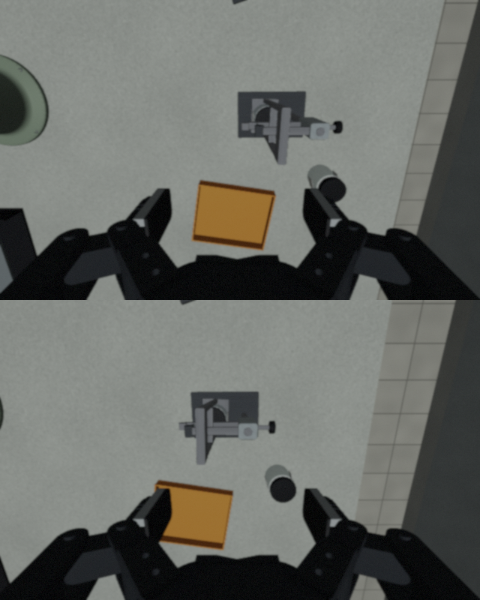

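The wrist views show the grip bar end-on from above, at about (375,175) full-scale in view 0 and (270,180) in view 1. I'll enlarge both to mark the bar's corners and the arm's line.

```bash
python3 - <<'E'
import cv2,numpy as np
a=cv2.imread("pics/w0.png")[110:230,300:460]; b=cv2.imread("pics/w1.png")[110:230,220:380]
im=cv2.resize(np.vstack([a,b]),None,fx=2.5*1,fy=2.5,interpolation=cv2.INTER_CUBIC)
a=cv2.resize(a,None,fx=2.5*2,fy=2.5*2,interpolation=cv2.INTER_CUBIC);b=cv2.resize(b,None,fx=5,fy=5,interpolation=cv2.INTER_CUBIC)
def grid(z,x0):
    for u in range(0,160,20): cv2.line(z,(u*5,0),(u*5,6),(0,255,255),1);cv2.putText(z,str(u+x0),(u*5,18),0,.4,(0,255,255))
    for v in range(0,120,20): cv2.line(z,(0,v*5),(6,v*5),(0,255,255),1);cv2.putText(z,str(v+110),(8,v*5+4),0,.4,(0,255,255))
    return cv2.convertScaleAbs(z,alpha=1.5)
cv2.imwrite("pics/c0.png",grid(a,300));cv2.imwrite("pics/c1.png",grid(b,220))
E
```

```text
(no output)
```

View pics/c0.png

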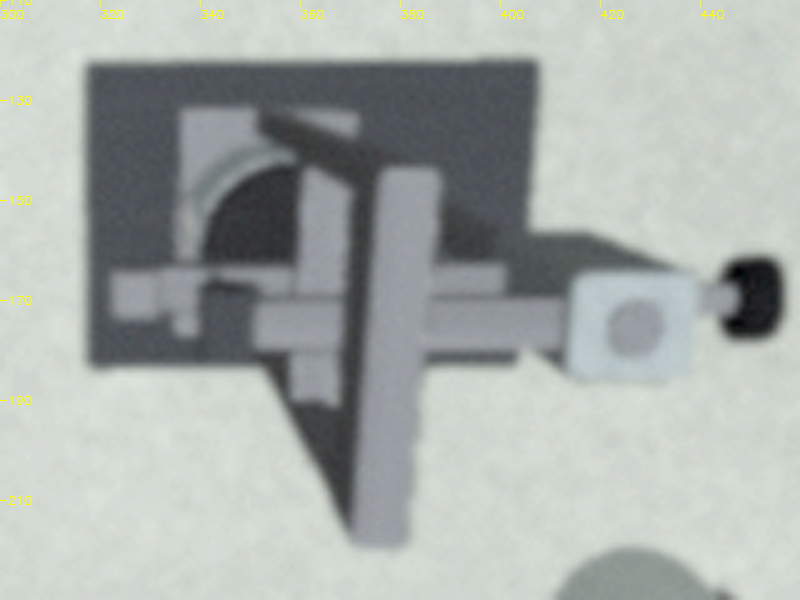

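View pics/c1.png

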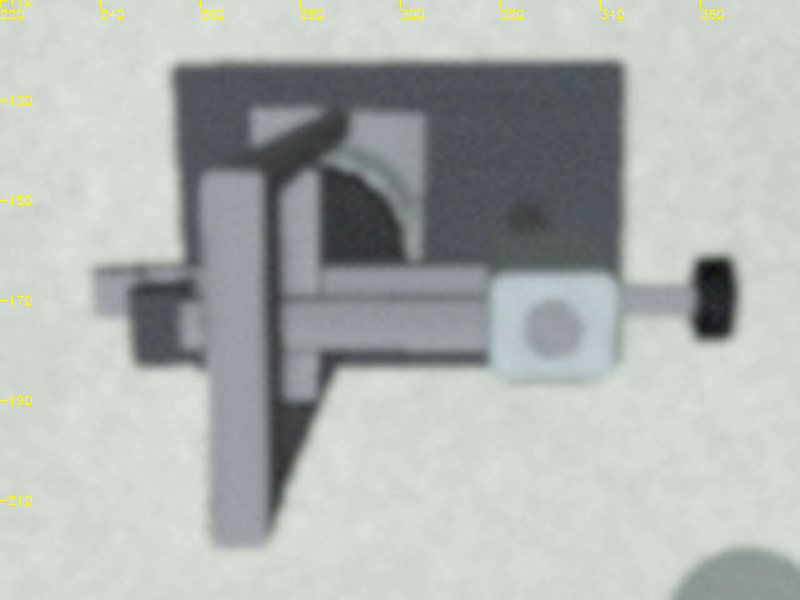

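```bash
cat > m.py <<'E'
from h import *
import pickle
o=pickle.load(open("w.pkl","rb"))
def T(a,b): return tri([ray(o[0][1],(300+a[0]/5,110+a[1]/5),o[0][0]),ray(o[1][1],(220+b[0]/5,110+b[1]/5),o[1][0])])
A=T((408,168),(234,168));B=T((381,547),(240,547));C=T((636,328),(553,328));D=T((322,293),(105,293))
E=T((252,324),(180,324))
for n,x in zip(("bar+y","bar-y","rodtop","toe","uarmtip"),(A,B,C,D,E)): print(n,x[0].round(4),x[1])
d=A[0]-B[0]; print("len",np.linalg.norm(d),"bar mid",(A[0]+B[0])/2,"carrier yaw",np.degrees(np.arctan2(-d[0],d[1])))
for x in(D,E): h=C[0]-x[0]; print("hook yaw",np.degrees(np.arctan2(h[1],h[0])),np.hypot(*h[:2]))
E
python3 m.py
```

```text
bar+y [0.6227 0.0092 0.2557] [np.float64(0.1), np.float64(0.1)]
bar-y [ 0.6211 -0.0661  0.2596] [np.float64(0.1), np.float64(0.1)]
rodtop [ 0.6865 -0.0308  0.2108] [np.float64(0.0), np.float64(0.0)]
toe [ 0.603  -0.0102  0.2822] [np.float64(0.1), np.float64(0.1)]
uarmtip [ 0.6001 -0.0313  0.2037] [np.float64(0.0), np.float64(0.0)]
len 0.07547377196640602 bar mid [ 0.62186685 -0.02844718  0.25763526] carrier yaw -1.2278170721155524
hook yaw -13.830237037406516 0.08601281926095065
hook yaw 0.32394276876210437 0.08643683299472832
```

```bash
python3 - <<'E'
from h import *
y=np.radians(-1.2); r=down(y); g=np.array([.6219,-.0284,.228])
movep([g[0],g[1],.34],r)
print(move_l(g,velocity=.1,until_force=8))
grab(80); s=get_state(); print(s["clock"],s["finger_gap"],s["grasp_force"],s["position"],s["contact_force"])
for p in [g+[0,0,.016]]:
    print(move_l(p,velocity=.05)); s=get_state(); print(s["position"],s["contact_force"],s["finger_gap"])
f=grab_frame("side");g2=grab_frame("scene")
cv2.imwrite("pics/s1.png",np.hstack([f["img"][100:320,220:440],g2["img"][120:340,220:440]])[...,::-1].repeat(1,0))
E
```

```text
False
8.525 0.12683136895434616 78.07910799980164 [ 0.62157775 -0.02838079  0.22820007] [-1.73329392  0.16578556  2.44933961]
False
[ 0.62213368 -0.02844354  0.24412001] [-0.28606013 -0.47159912 -4.39468597] 0.12788199813677864
```

View pics/s1.png

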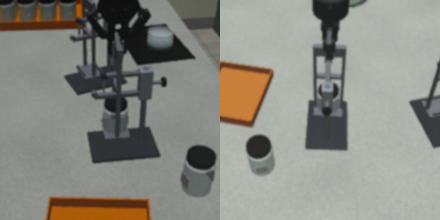

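The bar is gripped and lifted 16 mm; the carrier hangs upright in the gripper in both views, and the wrist carries about 4 N. Next I draw it out along the hook.

```bash
python3 - <<'E'
from h import *
y=np.radians(.3); h=-np.array([np.cos(y),np.sin(y),0]); p0=np.array([.6219,-.0284,.244])
for d in range(15,121,15):
    st=move_l(p0+h*d/1000,velocity=.06,until_force=20); s=get_state()
    print(d,st,s["position"].round(4),s["contact_force"].round(1),s["wrist_torque"].round(2),round(s["finger_gap"],3))
    if st: break
f=grab_frame("side");g2=grab_frame("scene")
cv2.imwrite("pics/s2.png",np.hstack([f["img"][100:320,200:420],g2["img"][120:340,220:440]])[...,::-1])
print(s["clock"])
E
```

```text
15 False [ 0.6068 -0.0285  0.2441] [ 0.8 -0.4 -4.2] [-0.03 -0.03 -0.03] 0.127
30 False [ 0.5922 -0.0286  0.2442] [ 3.2  0.1 -5.4] [-0.05 -0.6   0.03] 0.129
45 False [ 0.576  -0.0286  0.2436] [ 1.   0.3 -6.8] [-0.03 -0.25  0.03] 0.129
60 False [ 0.5603 -0.0286  0.2434] [-1.7  0.4 -7.5] [ 0.05  0.49 -0.01] 0.127
75 False [ 0.547  -0.0288  0.2446] [ 0.4  0.4 -3.5] [ 0.02  0.03 -0.05] 0.128
90 False [ 0.5316 -0.0289  0.2442] [ 0.9 -0.9 -4.3] [-0.01 -0.06 -0.03] 0.128
105 False [ 0.5166 -0.0289  0.2441] [-0.  -0.1 -4.3] [ 0.   -0.11  0.06] 0.129
120 False [ 0.5016 -0.029   0.2441] [-0.1 -0.3 -4.3] [ 0.01 -0.09 -0.06] 0.127
12.2917
```

View pics/s2.png

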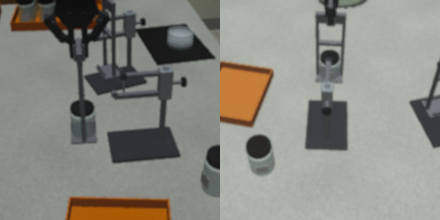

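It came free: the force rose at about 30–60 mm of travel where the flap was pressed, then fell back to the carrier's weight. In both views the carrier hangs upright clear of the hook with the flap hanging shut. Now I carry it to the tray.

```bash
python3 - <<'E'
from h import *
move_l([.5016,-.029,.31],velocity=.1)
move_l([.544,-.302,.31],velocity=.12)
move_l([.544,-.302,.215],velocity=.1); sleep(.3)
st=move_l([.544,-.302,.185],velocity=.02,until_force=5); s=get_state()
print(st,s["position"],s["contact_force"],s["wrist_torque"],s["clock"])
f=grab_frame("side");g2=grab_frame("scene")
cv2.imwrite("pics/s3.png",np.hstack([f["img"][100:400,200:440],g2["img"][100:400,140:440]])[...,::-1])
E
```

```text
True [ 0.54380472 -0.30225954  0.19736916] [-0.63027553 -0.4763544   4.23079725] [0.05005123 0.06440898 0.00112231] 17.9667
```

View pics/s3.png

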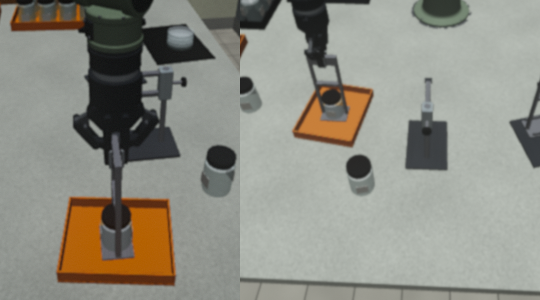

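The carrier stands on the tray floor, near the middle and clear of the walls. Touch came at z 0.197, as predicted. I'll let go, back off upwards and check.

```bash
python3 - <<'E'
from h import *
let_go(); sleep(.2)
move_l([.544,-.302,.33],velocity=.12); sleep(.5)
fs={c:grab_frame(c) for c in("scene","side")}
for n in("carrier","tray","empty_carrier"):
    t={c:tip_of(c,n) for c in fs}
    if all(t.values()): print(n,tri([ray(fs[c],t[c][0]["centre"]) for c in fs]))
s=get_state(); print(s["contact_force"],s["grasp_force"],s["clock"])
cv2.imwrite("pics/s4.png",np.hstack([fs["side"]["img"][100:400,200:440],fs["scene"]["img"][100:400,140:480]])[...,::-1])
E
```

```text
carrier (array([ 0.54120503, -0.3065837 ,  0.00874257]), [np.float64(2.5), np.float64(2.5)])
empty_carrier (array([0.59313262, 0.26996704, 0.03589661]), [np.float64(7.4), np.float64(7.4)])
[ 0.01611411 -0.50809188  0.19227039] 0.0 21.1417
```

View pics/s4.png

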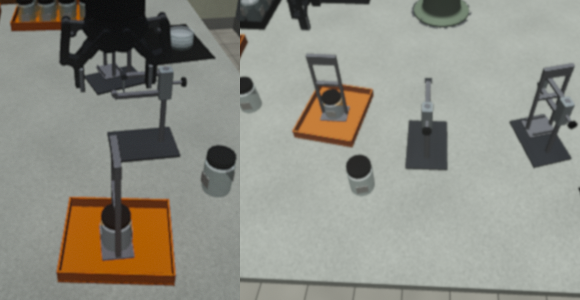

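The carrier stands upright and released in the tray, the gripper is clear, and the empty carrier still hangs on its hook.

```bash
python3 -c "
from cell import *
print(sign_off())"
```

```text
the job is handed in; nothing more can be done
None
```

The carrier with the jar came off its hook through the keeper and now stands upright and released in the orange tray, the empty carrier still hangs on its hook, and the job is handed in at about 21 s; the judge's verdict was not reported, and I inferred the keeper's opening from the pull force and its shutting from the pictures.

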